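# Find the sample tin with the whole core plug and present it to the code reader

## Robot

A 6-joint arm with a two-finger parallel gripper is mounted at the origin on the work surface. World frame = base frame: x ahead of the robot, y to its left, z up, the work surface at z = 0. Lengths are in mm, angles in rad, forces in N, time in s.
With the tool pointing down it reaches from about 325 to 900 mm from the base axis. Payload 6.1 kg.
Tool frame: the origin (TCP) lies midway between the tips of the shut fingers; the grasp point (between the pads) lies 19 mm behind it (manip.grasp_offset is the distance from the TCP to the grasp point, in mm); z points along the fingers, y is the direction in which the jaws open and shut (so a half turn about z gives the same grasp; the last joint's range is limited). The gripper opens to 85 mm and grips with 20 to 120 N. Pads are 22 mm wide; open, the fingers measure 114 mm over their backs; the gripper's body (76 mm by 85 mm) begins 54 mm behind the grasp point. The pads swing forward as they close: fully open they stand 13 mm farther back than shut.
Start: joints at [1.115, 0.22, 1.526, -0, 1.395, -0.126], TCP at [202.407, 591.31, 231.3] pointing down, gripper open.
Joint ranges: [-2.98, 2.98], [-0.91, 2.08], [0.09, 2.57], [-1.24, 4.39], [0.2, 2.65], [-2.68, 2.68]. Speed limits (rad/s): [2.57, 2.57, 3.01, 3.14, 3.14, 3.14].

## Interface

Orientations are given as a unit quaternion [x, y, z, w].
In Python, from cell import monitor, snapshot, hand_in, manip gives the robot as it stands. The module is installed in compiled form; this text tells all that it offers.
- The arm moves only by the tool carry_out, never from a script. Its arguments are lists of equal length, an entry for each row: "jaw": the opening in per cent of the stroke, from 0 (shut) to 100 (fully open); "travel": the shift along the tool's x, y, z in cm, a list of three; "turn": the turn about the tool's z in rad. A call has exactly 10 rows; each row shifts and turns the commanded pose from where the row before left it, along the tool's axes as they then stand; what a row does not reach is not made up. A row lasts 1/12 s, in which the tool goes at most 41.7 mm and 7.16 degrees, less where a joint would pass 70% of its speed; a pose out of reach is approached as far as the arm can. A call is refused whole if a number of a shift passes 4.17 or a number of a turn 0.125, either way. A call with a gripper value outside its range is refused whole. The fingers move at their own pace and stop on an object; the grip force is fixed at half the most. Time passes only in rows, so rows that do not move let the fingers close, or fill a call up. It gives the time, the measured TCP pose, the force and the opening at its end, in the units of the state.
- monitor.get_state(): the state, without advancing time (a new reading comes with each control period).
- snapshot(name): name is "scene" or "top" or "wrist"; returns a dict with "color" (480x640x3 uint8, blue, green, red), "depth" (480x640 float32, mm along the optical axis (not along the pixel's ray), 0 where there is no reading), "fx", "fy", "cx", "cy" (pixels), "distortion" ([k1, k2, p1, p2, k3] as OpenCV has them; the pictures are not rectified), "R" (3x3) and "t" (3): a world point X has camera coordinates R X + t. Camera axes: x right, y down, z forward; pixel columns grow to the right and rows downward; lengths in mm; the calibration is good to about 2 mm. A picture is of the moment at which its call begins.
- hand_in(): hands the job in, once; it reports no verdict.
The state is a dict: "time": time; "q": joint angles; "qvel": joint speeds; "effort": joint torques, N m; "tcp_pos": TCP position; "orientation": TCP orientation; "ft_force": force on the tool from outside, world axes, zero at the start; "wrist_torque": the same for the moment, N m; "opening": finger opening in mm.
Only numpy, scipy, OpenCV 4.12 (cv2) and the standard library are available. Lean on these libraries where they do the work, as an engineer would, in place of code of your own. Each camera call takes 0.05 s, during which the arm holds its last target. There are 200 camera calls.

## Task

Two of the tins on the freely turning carousel have lids and look alike, but one holds a whole ore plug and the other only a thin slice: lift each of these two clear of the carousel in turn to feel which is heavier, and whenever you put one back, stand it upright on the carousel plate without dropping it. Finish with the heavier tin in the gripper, held level and still about 50 mm above the middle of the code reader's glass and not let go, with the lighter one standing on the carousel. Do not knock the open tins over or off the carousel, and leave the things lying on the bench where they are.

Things in the scene. Friction and masses are not known exactly. Their poses are not given: they have to be found in the camera images.
- tin_a: One of two like aluminium sample tins with a fixed press-on lid. Body 58 mm across, lid 61 mm, height 50 mm; grip it from above by the lid's smooth skirt (the top 12 mm). Origin: centre of the underside, z up. Inside, loose and unseen, is a whole ore plug (280 to 370 g with the tin) or a thin slice (90 to 120 g); which tin has the plug, and where each stands, varies.
- tin_b: One of two like aluminium sample tins with a fixed press-on lid. Body 58 mm across, lid 61 mm, height 50 mm; grip it from above by the lid's smooth skirt (the top 12 mm). Origin: centre of the underside, z up. Inside, loose and unseen, is a whole ore plug (280 to 370 g with the tin) or a thin slice (90 to 120 g); which tin has the plug, and where each stands, varies.
- carousel: Bench carousel carrying all five tins in a ring about 95 mm from its axis, some 112 mm apart: a fixed grey foot 180 mm across and, on a bearing, a flat steel plate 270 mm across, its top 36 mm above the bench, with a small black hub cap (42 mm across, 7 mm high). Origin: on the bench, on the plate's axis. The plate turns if pushed sideways off its axis.
- carousel_plate (a joint): Angle of the carousel's plate about its upright axis, rad, counter-clockwise from above. No drive and no stops: it turns freely at a touch (well under 0.01 N m) and coasts to rest.
- reader_glass (a point): Centre of the square glass window (74 mm) in the top of the code reader, a fixed grey box 156 x 112 mm that looks upwards and reads the mark on a tin's underside; the glass, 70 mm above the bench, lies towards the end of the box away from its small display and keys. z points up.
- reader: The code reader's box, 156 mm (along its x) by 112 mm (along its y) by 70 mm high, fixed to the bench. Origin at the centre of its underside; the glass is 24 mm along its +x from there.
- open_tin_1: Open aluminium sample tin on the carousel plate, no lid, empty or with ore chips stuck in it; 60 mm across the rim, 46 mm high, about 50 g. Origin: centre of the underside. A bystander: it may ride round with the plate but not be knocked over or off.
- open_tin_2: Open aluminium sample tin on the carousel plate, no lid, empty or with ore chips stuck in it; 60 mm across the rim, 46 mm high, about 50 g. Origin: centre of the underside. A bystander: it may ride round with the plate but not be knocked over or off.
- open_tin_3: Open aluminium sample tin on the carousel plate, no lid, empty or with ore chips stuck in it; 60 mm across the rim, 46 mm high, about 50 g. Origin: centre of the underside. A bystander: it may ride round with the plate but not be knocked over or off.
- spare_lid: Spare tin lid lying on the bench, 61 mm across, 12 mm high. Origin at the centre of its underside. A bystander.
- core: Upright ore core offcut on the bench, a red-brown cylinder 46 mm across and 55 mm high. Origin at the centre of its underside. A bystander.
- brush: Blue-handled sieve brush, about 200 mm long, lying on the bench beyond the carousel. A bystander.
- spatula: Spatula, about 200 mm long, lying on the bench beyond the reader. A bystander.
- sieve: Round steel test sieve, 205 mm across, 62 mm high, on the bench to the left of the carousel. Origin at the centre of its underside. A bystander.
Not all that is in view belongs to the job. Leave any blue or green look-alike of the tin_a alone.

How it is judged (in metres and radians):
On the way, in this order (a step that is already met when the one before it is completed fails the run):
1. the lighter lidded tin has been lifted at least 10 mm clear of the carousel while the heavier stands on the carousel (before or after the heavier was tried) (((height (world z) of tin_a above 0.046 m and contact force between tin_a and the fingers above 0.3 N and contact force between tin_a and carousel below 0.05 N and contact force between tin_b and carousel above 1.9 N) or (height (world z) of tin_b above 0.046 m and contact force between tin_b and the fingers above 0.3 N and contact force between tin_b and carousel below 0.05 N and contact force between tin_a and carousel above 1.9 N))), for 0.2 s.
2. then the heavier lidded tin has been lifted at least 10 mm clear of the carousel while the lighter stands on the carousel (((height (world z) of tin_a above 0.046 m and contact force between tin_a and the fingers above 0.3 N and contact force between tin_a and carousel below 0.05 N and contact force between tin_b and carousel between 0.3 and 1.9 N) or (height (world z) of tin_b above 0.046 m and contact force between tin_b and the fingers above 0.3 N and contact force between tin_b and carousel below 0.05 N and contact force between tin_a and carousel between 0.3 and 1.9 N))), for 0.2 s.
At the end, for the whole second after the job is handed in: The heavier lidded tin is in the fingers, carried by nothing else, underside 25 to 80 mm above the glass, within 20 mm of its centre sideways, level within 0.15 rad, still. The lighter (bears on the plate with under 1.9 N; the heavier over 2.7 N) stands upright at rest, untouched, on the plate (((height (world z) of tin_a above 0.046 m and contact force between tin_a and the fingers above 0.3 N and contact force between tin_a and carousel below 0.05 N and contact force between tin_a and reader below 0.05 N and horizontal distance between tin_a and reader_glass below 0.02 m and z of tin_a in the frame of reader_glass between 0.025 and 0.08 m and angle between tin_a's own z axis and vertical below 0.15 rad and linear speed of tin_a below 0.03 m/s and contact force between tin_b and carousel between 0.3 and 1.9 N and angle between tin_b's own z axis and vertical below 0.1 rad and height (world z) of tin_b below 0.045 m and linear speed of tin_b below 0.05 m/s and contact force between tin_b and the fingers below 0.05 N) or (height (world z) of tin_b above 0.046 m and contact force between tin_b and the fingers above 0.3 N and contact force between tin_b and carousel below 0.05 N and contact force between tin_b and reader below 0.05 N and horizontal distance between tin_b and reader_glass below 0.02 m and z of tin_b in the frame of reader_glass between 0.025 and 0.08 m and angle between tin_b's own z axis and vertical below 0.15 rad and linear speed of tin_b below 0.03 m/s and contact force between tin_a and carousel between 0.3 and 1.9 N and angle between tin_a's own z axis and vertical below 0.1 rad and height (world z) of tin_a below 0.045 m and linear speed of tin_a below 0.05 m/s and contact force between tin_a and the fingers below 0.05 N))); the arm keeps its last pose, push and grip.
It fails at once if a lidded tin is dropped or flung (moves faster than 0.6 m/s out of the fingers: a fall of about 18 mm) or tipped over (0.7 rad) ((linear speed of tin_a above 0.6 m/s and contact force between tin_a and the fingers below 0.02 N) or angle between any of tin_a, tin_b's own z axis and vertical above 0.7 rad or (linear speed of tin_b above 0.6 m/s and contact force between tin_b and the fingers below 0.02 N)).
It fails at once if an open tin is knocked over (tilts 0.5 rad) or off the carousel (angle between any of open_tin_1, open_tin_2, open_tin_3's own z axis and vertical above 0.5 rad or height (world z) of any of open_tin_1, open_tin_2, open_tin_3 below 0.028 m).
It fails at once if a thing lying on the bench is moved by more than 30 mm (distance of any of spare_lid, core, brush, spatula, sieve from where it was at the start of the episode above 0.03 m).
It also fails if it takes over 72 s, if anything falls off the work surface, if the arm or the gripper's body presses on something with over 40 N, if the wrist force passes 120 N, or if a joint passes its speed limit or range.

## Working session

There is one attempt and no reset: what is moved stays moved. The work goes in short steps, Python scripts to look and compute and a tool call to move; the robot and the scene stay as the last step left them, time stands still between calls to the robot, and variables do not carry over. Pictures are saved under pics/ and viewed, about 8 in all and at most 12, crops included, and the job is handed in when it is done.

Besides the shell and the picture viewer there is one more tool, called after "Call:" as name([rows], argument=value, ...), one row to a line, values as JSON. carry_out: Moves the arm, as the interface text tells. Its arguments: {"type":"object","properties":{"jaw":{"type":"array","items":{"type":"number"}},"travel":{"type":"array","items":{"type":"array","items":{"type":"number"}}},"turn":{"type":"array","items":{"type":"number"}}},"required":["jaw","travel","turn"]}

```bash
mkdir -p pics
python3 - <<'E'
from cell import monitor,snapshot,manip
import cv2
s=monitor.get_state()
for k in s: print(k,s[k])
print([a for a in dir(manip) if a[0]!='_'],manip.grasp_offset)
for n in("top","scene"):
    d=snapshot(n);cv2.imwrite(f"pics/{n}0.png",d["color"]);print(n,d["fx"],d["cx"],d["distortion"],d["R"],d["t"])
E
```

```text
time 0.0
q [ 1.11489397e+00  2.21238888e-01  1.52763481e+00  2.12753626e-05
  1.39467904e+00 -1.26092669e-01]
qvel [ 0.00017542 -0.00127124 -0.00040033  0.00218278 -0.00054066  0.00113038]
effort [-1.11568937e-03 -4.96895134e+01 -3.89393735e+01 -3.37218207e-04
  1.12712316e-02 -7.81895005e-05]
tcp_pos [202.13667841 590.7662922  230.17878544]
orientation [ 1.64160237e-01  9.86433199e-01 -9.35835102e-04 -2.91212953e-04]
ft_force [ 0.49674017  0.12095693 -0.78492973]
wrist_torque [ 1.89666769e-05 -3.91308649e-02  2.07914367e-02]
opening 85.27712176344116
['IKError', 'grasp_offset'] 18.700000000000003
top 586.4520037578795 310.2506962677358 [-0.05314715  0.          0.          0.          0.        ] [[-0.02249144 -0.99954813  0.01994165]
 [-0.99357682  0.02013549 -0.1113538 ]
 [ 0.11090195 -0.02231807 -0.99358073]] [  87.73642242  535.9152773  1251.59682937]
scene 541.2336734265364 318.56296308166884 [0.01146176 0.         0.         0.         0.        ] [[ 0.14975604  0.98867047  0.01018975]
 [ 0.78297551 -0.11229312 -0.61183299]
 [-0.60375698  0.09960401 -0.79092133]] [-170.11089204 -358.50089375 1759.47557174]
```

View pics/top0.png

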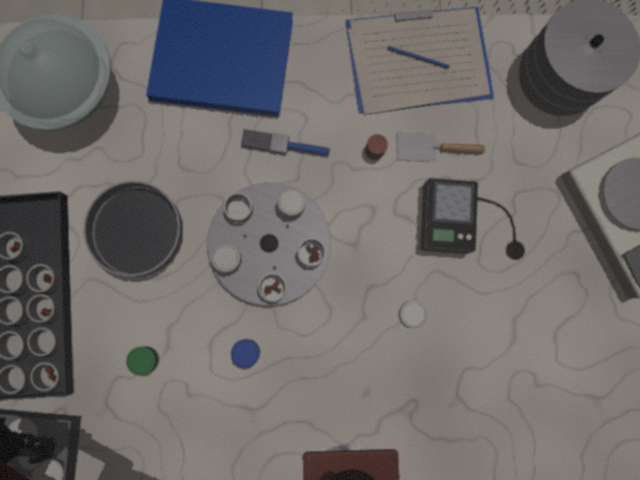

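View pics/scene0.png

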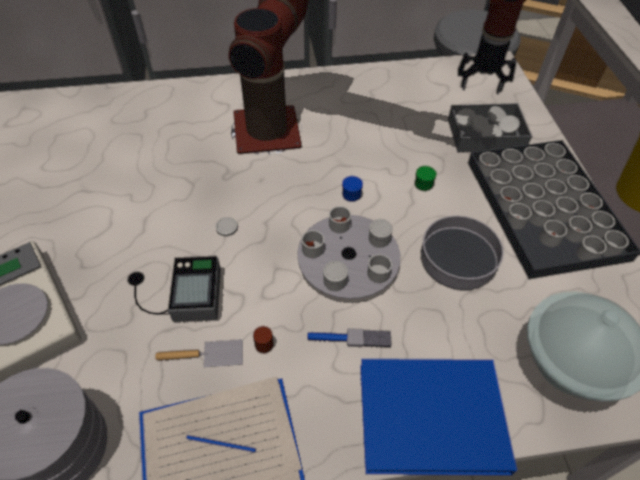

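The top view shows the lidded tins at (291,204) and (226,259). The open tins are at (238,208), (310,254) and (271,289), the hub at (269,242), and the reader glass at about (455,202).

```bash
cat > h.py <<'E'
from cell import monitor,snapshot,manip
import cv2,numpy as np
def ray(d,uv,z):
    K=np.array([[d["fx"],0,d["cx"]],[0,d["fy"],d["cy"]],[0,0,1.]])
    p=cv2.undistortPoints(np.array(uv,float).reshape(-1,1,2),K,np.array(d["distortion"],float)).reshape(-1,2)
    R=np.array(d["R"]);C=-R.T@np.array(d["t"]); D=np.c_[p,np.ones(len(p))]@R
    return (C+D*((z-C[2])/D[:,2])[:,None])[:,:2]
def blobs(mask,amin=60,amax=5000):
    cs,_=cv2.findContours(mask.astype(np.uint8)*255,cv2.RETR_EXTERNAL,cv2.CHAIN_APPROX_NONE)
    return [c for c in cs if amin<cv2.contourArea(c)<amax]
def lids(d,roi,thr=165):
    g=cv2.cvtColor(d["color"],cv2.COLOR_BGR2GRAY);m=np.zeros_like(g);x0,y0,x1,y1=roi
    m[y0:y1,x0:x1]=g[y0:y1,x0:x1]>thr
    return g,m
def state():
    s=monitor.get_state();x,y,_,_=s["orientation"]
    return s["time"],s["tcp_pos"].round(1) if hasattr(s["tcp_pos"],"round") else s["tcp_pos"],s["orientation"],s["ft_force"],s["opening"]
E
python3 - <<'E'
from h import *
d=snapshot("top");g=cv2.cvtColor(d["color"],cv2.COLOR_BGR2GRAY);hsv=cv2.cvtColor(d["color"],cv2.COLOR_BGR2HSV)
for p in [(291,204),(226,259),(260,270),(238,208),(455,202),(469,202),(269,242),(271,220)]: print(p,g[p[1],p[0]],hsv[p[1],p[0]],d["depth"][p[1],p[0]])
print("hub",ray(d,[(269,242.5)],43))
print("lids rough",ray(d,[(291,203),(226,259)],86))
print("open",ray(d,[(238,208),(310,254),(271,289)],82))
v=d["color"][150:320,190:490]
cv2.imwrite("pics/crop1.png",cv2.convertScaleAbs(cv2.resize(v,None,fx=2.6,fy=2.6,interpolation=cv2.INTER_CUBIC),alpha=1.4))
print(g[204,270:312]);print(g[259,205:250])
E
```

```text
(291, 204) 142 [ 21  12 144] 1230.9204
(226, 259) 136 [ 15  11 138] 1218.8176
(260, 270) 122 [140   6 124] 1271.4545
(238, 208) 139 [ 17  13 142] 1274.7465
(455, 202) 106 [113   9 109] 1262.294
(469, 202) 103 [140   7 105] 1256.3047
(269, 242) 45 [170  16  47] 1265.0847
(271, 220) 121 [160   6 123] 1278.9048
hub [[553.9013707  165.32751866]]
lids rough [[631.32073441 115.8135878 ]
 [515.73619995 253.09726206]]
open [[623.55122552 227.66674393]
 [523.04786208  78.16711705]
 [451.673261   160.75195016]]
[122 119 122 124 116 103  92  91 109 121 130 133 142 141 140 137 141 141
 143 141 137 142 139 143 138 142 143 143 142 141 142 140 135 131 125 120
 126 128 127 126 127 127]
[132 129 123 111 103 110 114 120 122 133 136 137 134 135 133 132 136 135
 132 135 135 136 137 136 135 136 133 135 132 134 132 127 119 122 110  88
  91 109 116 120 117 118 120 119 119]
```

View pics/crop1.png

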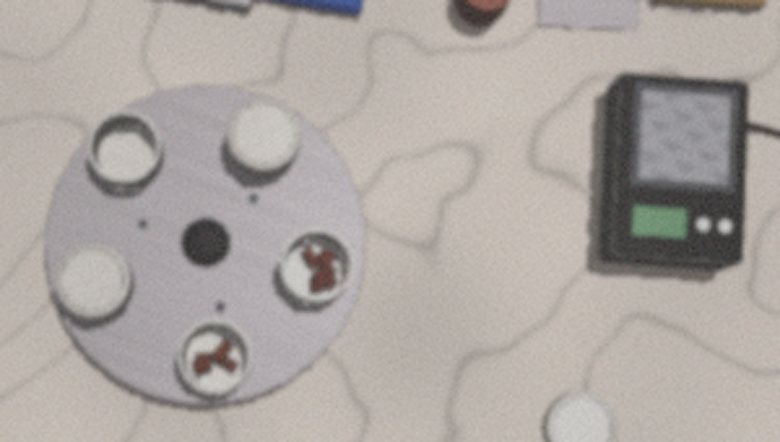

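The crop shows the lidded tins at crop pixels (262,136) and (93,281), the hub at (205,242), and the glass centred near (686,137). I'll refine these with depth and the glass mask.

```bash
cat >> h.py <<'E'
def cloud(d):
    v,u=np.mgrid[0:480,0:640];K=np.array([[d["fx"],0,d["cx"]],[0,d["fy"],d["cy"]],[0,0,1.]])
    p=cv2.undistortPoints(np.stack([u,v],-1).reshape(-1,1,2).astype(float),K,np.array(d["distortion"],float)).reshape(480,640,2)
    Z=d["depth"];P=np.dstack([p[...,0]*Z,p[...,1]*Z,Z])
    return (P-np.array(d["t"]))@np.array(d["R"])
def tins(d,c=(554,165),zlo=74):
    W=cloud(d);g=cv2.cvtColor(d["color"],cv2.COLOR_BGR2GRAY)
    m=(W[...,2]>zlo)&(W[...,2]<98)&(np.hypot(W[...,0]-c[0],W[...,1]-c[1])<145)&(d["depth"]>0)
    out=[]
    for k in blobs(m,80):
        (u,v),r=cv2.minEnclosingCircle(k);mm=np.zeros((480,640),np.uint8);cv2.drawContours(mm,[k],-1,1,-1)
        zc=np.median(W[int(v)-2:int(v)+3,int(u)-2:int(u)+3,2])
        e=cv2.fitEllipse(k);xy=ray(d,[e[0]],86)[0]
        out.append((np.round(e[0],1),round(r,1),np.round(xy,1),round(float(zc),1)))
    return out
E
python3 - <<'E'
from h import *
d=snapshot("top")
for t in tins(d): print(*t)
g=cv2.cvtColor(d["color"],cv2.COLOR_BGR2GRAY)
m=np.zeros_like(g);m[175:260,415:490]=g[175:260,415:490]<75
k=max(blobs(m),key=cv2.contourArea);r=cv2.minAreaRect(k);print("reader",r,ray(d,cv2.boxPoints(r),70).round(1))
m=np.zeros_like(g);m[180:226,432:476]=(g[180:226,432:476]>75)
for k in blobs(m,300): r=cv2.minAreaRect(k);print("glass",r,ray(d,[r[0]],70).round(1),ray(d,cv2.boxPoints(r),70).round(1).tolist())
m=np.zeros_like(g);m[225:260,255:285]=g[225:260,255:285]<75
for k in blobs(m,60): e=cv2.fitEllipse(k);print("hub",e,ray(d,[e[0]],43))
W=cloud(d);print(np.median(W[195:210,448:462,2]),np.median(W[225:232,262:280],axis=(0,1)))
E
```

```text
[272.5 286.2] 14.3 [457.3 157.5] 55.4
[225.4 257. ] 14.8 [520.  254.3] 87.0
[311.6 250.9] 14.1 [529.1  74.7] 50.9
[237.5 205.5] 14.2 [628.1 228.2] 40.0
[291.2 200.8] 14.5 [636.  115.4] 87.1
reader ((453.0999755859375, 217.6999969482422), (69.18025207519531, 76.236328125), 4.398705005645752) [[ 521.7 -146.6]
 [ 686.3 -166.5]
 [ 672.4 -316.8]
 [ 507.3 -294.4]]
glass ((452.9114990234375, 202.2705841064453), (35.505645751953125, 35.60552215576172), 2.862405300140381) [[ 629.9 -232. ]] [[593.8, -189.8], [671.3, -197.4], [666.3, -274.7], [588.6, -266.5]]
hub ((268.6495666503906, 242.86294555664062), (16.72490119934082, 17.36774444580078), 114.1687240600586) [[553.12658386 166.09537727]]
71.81047594915944 [586.39878886 161.96425152  36.57928585]
```

Call:
carry_out([
  [0,0,0],
  [0,0,0],
  [0,0,0],
  [0,0,0],
  [0,0,0],
  [0,0,0],
  [0,0,0],
  [0,-2,0],
  [-0.5,-3,0],
  [-1,-3,0],
], jaw=[100,100,100,100,100,100,100,100,100,100], turn=[-0.1,-0.1,-0.1,-0.1,-0.1,-0.1,-0.105,0,0,0])

```text
time: 1.03
tcp_pos: [244.8, 521.6, 230.8]
orientation: [-0.188, 0.982, -0.0, -0.0]
ft_force: [0.8, -0.1, 0.5]
opening: 85.5
```

```bash
cat >> h.py <<'E'
def to(x,y,z,ang=None):
    s=monitor.get_state();p=np.array(s["tcp_pos"]);a,b,c,w=s["orientation"]
    from scipy.spatial.transform import Rotation as Ro
    R=Ro.from_quat([a,b,c,w]).as_matrix();yaw=np.degrees(np.arctan2(R[1,1],R[0,1]))
    D=np.array([x,y,z])-p
    print("tcp",p.round(1),"yaw_y",round(yaw,1),"tilt",round(np.degrees(np.arccos(-R[2,2])),2),"open",round(s["opening"],1),"F",np.round(s["ft_force"],2),"t",round(s["time"],2))
    print(" tool shift cm",(R.T@D/10).round(2))
    if ang is not None:
        e=(ang-yaw+90)%180-90;print(" turn rad",round(-np.radians(e),3))
E
python3 -c "
from h import *
to(518.5,254,200,111.5)"
```

```text
tcp [244.8 521.6 230.8] yaw_y 111.6 tilt 0.06 open 85.5 F [ 0.83 -0.09  0.52] t 1.03
 tool shift cm [-15.57 -34.97   3.08]
 turn rad 0.002
```

Call:
carry_out([
  [-1.7,-3.7,0],
  [-1.7,-3.7,0],
  [-1.7,-3.7,0],
  [-1.7,-3.7,0],
  [-1.7,-3.7,0],
  [-1.7,-3.7,0],
  [-1.7,-3.7,0],
  [-1.7,-3.7,1.0],
  [-1.2,-3.4,1.0],
  [-0.8,-2.0,1.0],
], jaw=[100,100,100,100,100,100,100,100,100,100], turn=[0,0,0,0,0,0,0,0,0,0])

```text
time: 1.87
tcp_pos: [521.2, 250.9, 201.2]
orientation: [-0.185, 0.983, -0.0, 0.001]
ft_force: [-0.3, 1.0, 0.5]
opening: 85.6
```

Run:
```python
from h import *
to(518.5,254,200,111.5)
d=snapshot("wrist");W=cloud(d)
cv2.imwrite("pics/w1.png",cv2.convertScaleAbs(d["color"],alpha=1.3))
to(518.5,254,200,111.5)
for t in tins(d,(553,166),74): print(*t)
```

```text
tcp [521.2 250.9 201.2] yaw_y 111.4 tilt 0.09 open 85.6 F [-0.27  1.04  0.54] t 1.87
 tool shift cm [0.14 0.39 0.12]
 turn rad -0.002
tcp [521.7 248.6 198.5] yaw_y 111.3 tilt 0.19 open 85.7 F [-0.72 -2.8  -0.44] t 1.92
 tool shift cm [ 0.11  0.62 -0.15]
 turn rad -0.004
[252.6 336.3] 36.1 [622.6 228.2] 39.6
[114.7 298.6] 41.4 [630.8 116.9] 85.8
```

View pics/w1.png

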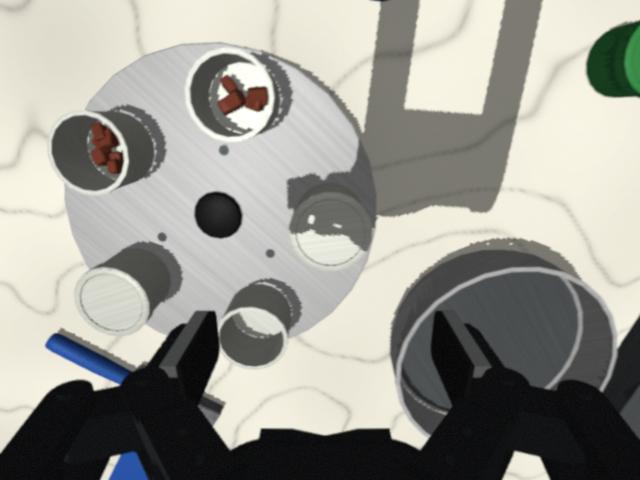

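The wrist view shows the near lidded tin at (330,230), midway between the fingers, the hub at (218,214), and the other lidded tin at (115,298).

Run:
```python
from h import *
d=snapshot("wrist")
W=cloud(d);g=cv2.cvtColor(d["color"],cv2.COLOR_BGR2GRAY)
m=(W[...,2]>76)&(W[...,2]<98)&(np.hypot(W[...,0]-553,W[...,1]-166)<145)&(d["depth"]>0)
m[:,400:]=0
for k in blobs(m,300,50000):
    e=cv2.fitEllipse(k);print(np.round(e[0],1),np.round(e[1],1),ray(d,[e[0]],86).round(1))
k=max(blobs((g<60)&(np.arange(480)[:,None]<260)&(np.arange(640)[None]<280)&(np.arange(480)[:,None]>180),300,5000),key=cv2.contourArea);e=cv2.fitEllipse(k);print("hub",e,ray(d,[e[0]],43))
to(518.5,254,200,111.5)
```

```text
[254.7 339.7] [64.6 72.1] [[623.2 227.8]]
[116.  301.7] [70.8 80.9] [[631.3 116.7]]
[334.3 232.1] [82.6 83.6] [[517.5 253.6]]
[ 90.8 153.4] [78.2 91.1] [[525.4  77.6]]
[232.9  95.2] [88.2 95.5] [[455.4 158.7]]
hub ((220.8938446044922, 216.11953735351562), (43.52406692504883, 47.52959442138672), 124.09481811523438) [[550.55538491 167.00652917]]
tcp [519.9 250.6 199. ] yaw_y 111.2 tilt 0.2 open 85.3 F [-1.13 -0.82 -0.86] t 1.97
 tool shift cm [ 0.01  0.37 -0.1 ]
 turn rad -0.005
```

Call:
carry_out([
  [0,0.37,0],
  [0,0,1.5],
  [0,0,2.5],
  [0,0,2.5],
  [0,0,2.5],
  [0,0,2.0],
  [0,0,1.5],
  [0,0,1.0],
  [0,0,0.5],
  [0,0,0],
], jaw=[100,100,100,100,100,100,100,100,100,100], turn=[0,0,0,0,0,0,0,0,0,0])

```text
time: 2.8
tcp_pos: [516.6, 258.3, 60.8]
orientation: [-0.187, 0.982, 0.0, -0.001]
ft_force: [-0.7, 0.1, 0.3]
opening: 85.3
```

Run:
```python
from h import *
to(517.5,253.6,56)
d=snapshot("wrist");cv2.imwrite("pics/w2.png",cv2.convertScaleAbs(d["color"],alpha=1.3))
```

```text
tcp [516.6 258.3  60.8] yaw_y 111.6 tilt 0.07 open 85.3 F [-0.74  0.14  0.33] t 2.8
 tool shift cm [ 0.09 -0.47  0.48]
```

View pics/w2.png

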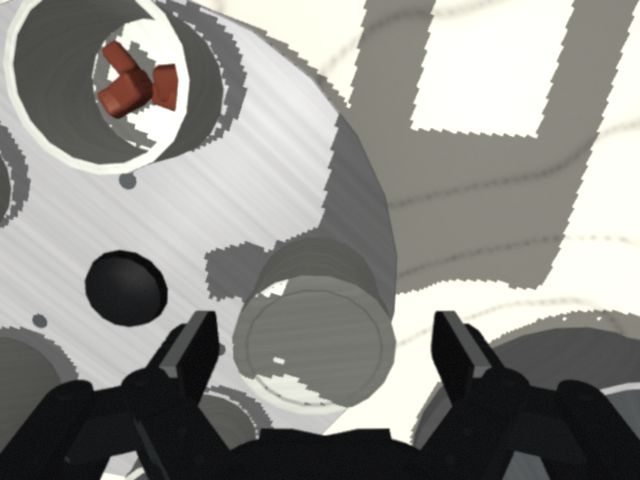

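The tin lies between the pads, centred at about x=315 against 325 for the jaw middle. I'll correct by about −4 mm along y, go 5 mm lower, and close gently.

Call:
carry_out([
  [0,-0.45,0.2],
  [0,0,0.3],
  [0,0,0],
  [0,0,0],
  [0,0,0],
  [0,0,0],
  [0,0,0],
  [0,0,0],
  [0,0,0],
  [0,0,0],
], jaw=[100,100,95,90,85,80,76,72,60,50], turn=[0,0,0,0,0,0,0,0,0,0])

```text
time: 3.68
tcp_pos: [519.8, 254.0, 57.2]
orientation: [-0.187, 0.982, 0.0, 0.001]
ft_force: [-1.2, 2.3, 5.3]
opening: 59.5
```

Run:
```python
from h import *
to(517.5,253.6,120)
```

```text
tcp [519.8 254.   57.2] yaw_y 111.5 tilt 0.1 open 59.5 F [-1.25  2.28  5.33] t 3.68
 tool shift cm [ 0.21  0.05 -6.28]
```

Call:
carry_out([
  [0,0,0],
  [0,0,0],
  [0,0,-0.3],
  [0,0,-0.5],
  [0,0,-0.6],
  [0,0,-0.6],
  [0,0,0],
  [0,0,0],
  [0,0,0],
  [0,0,0],
], jaw=[40,40,40,40,40,40,40,40,40,40], turn=[0,0,0,0,0,0,0,0,0,0])

```text
time: 4.52
tcp_pos: [518.9, 253.2, 76.0]
orientation: [-0.186, 0.982, -0.0, -0.0]
ft_force: [0.2, -0.6, -3.8]
opening: 59.3
```

Run:
```python
from h import *
to(517.5,253.6,57)
d=snapshot("wrist");cv2.imwrite("pics/w3.png",cv2.convertScaleAbs(d["color"],alpha=1.3))
for i in range(6):snapshot("top");print(np.round(monitor.get_state()["ft_force"],2))
```

```text
tcp [518.9 253.2  76. ] yaw_y 111.5 tilt 0.04 open 59.3 F [ 0.18 -0.64 -3.8 ] t 4.52
 tool shift cm [0.11 0.09 1.9 ]
[ 0.36  0.05 -4.11]
[-0.42  0.37 -3.12]
[-0.06 -0.3  -2.93]
[-0.55 -0.12 -4.39]
[-0.3  -0.26 -3.04]
[-0.31  0.58 -4.28]
```

View pics/w3.png

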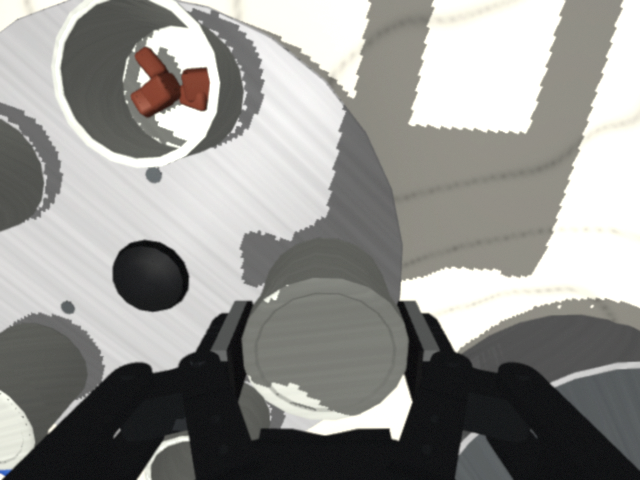

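The tin is lifted cleanly, gripped at (325,350), and the measured Fz is about −3.7 N, so this looks like the heavier one. I'll set it back gently.

Call:
carry_out([
  [0,0,0.4],
  [0,0,0.5],
  [0,0,0.4],
  [0,0,0.3],
  [0,0,0.2],
  [0,0,0.1],
  [0,0,0.05],
  [0,0,0],
  [0,0,0],
  [0,0,0],
], jaw=[40,40,40,40,40,40,40,40,40,40], turn=[0,0,0,0,0,0,0,0,0,0])

```text
time: 5.7
tcp_pos: [519.6, 253.4, 57.3]
orientation: [-0.187, 0.982, 0.0, 0.0]
ft_force: [0.5, -0.3, -0.7]
opening: 59.6
```

Call:
carry_out([
  [0,0,0.05],
  [0,0,0],
  [0,0,0],
  [0,0,0],
  [0,0,0],
  [0,0,0],
  [0,0,0],
  [0,0,0],
  [0,0,0],
  [0,0,0],
], jaw=[40,40,66,70,72,75,80,87,94,100], turn=[0,0,0,0,0,0,0,0,0,0])

```text
time: 6.53
tcp_pos: [519.1, 253.3, 56.2]
orientation: [-0.187, 0.982, -0.0, -0.0]
ft_force: [0.7, -0.6, -0.1]
opening: 85.1
```

Call:
carry_out([
  [0,0,0],
  [0,0,0],
  [0,0,-0.5],
  [0,0,-1],
  [0,0,-2],
  [0,0,-2.5],
  [0,0,-3],
  [0,0,-3],
  [0,0,-2],
  [0,0,-1],
], jaw=[100,100,100,100,100,100,100,100,100,100], turn=[0,0,0,0,0,0,0,0,0,0])

```text
time: 7.37
tcp_pos: [521.1, 254.0, 211.5]
orientation: [-0.187, 0.982, 0.0, 0.003]
ft_force: [1.0, -0.0, 1.6]
opening: 85.1
```

```bash
cat >> h.py <<'E'
def wtins(z=76):
    d=snapshot("wrist");W=cloud(d);g=cv2.cvtColor(d["color"],cv2.COLOR_BGR2GRAY)
    m=(W[...,2]>z)&(W[...,2]<98)&(np.hypot(W[...,0]-552,W[...,1]-166)<145)&(d["depth"]>0)
    for k in blobs(m,300,50000):
        e=cv2.fitEllipse(k);u,v=map(int,e[0]);zz=np.median(W[max(v-3,0):v+4,max(u-3,0):u+4,2])
        x=ray(d,[e[0]],86)[0]-[552,166.3]
        print(np.round(e[0],1),np.round(e[1],1),(x+[552,166.3]).round(1),"z",zz.round(1),"r",np.hypot(*x).round(1),"ang",np.degrees(np.arctan2(x[1],x[0])).round(1))
    return d
E
python3 - <<'E'
from h import *
for i in range(4): snapshot("top")
d=wtins()
to(631.5,116.5,180,148)
for t in tins(snapshot("top"),(552,166)): print(*t)
E
```

```text
[248.9 335.7] [59.2 65.6] [623.2 227.7] z 40.8 r 94.0 ang 40.8
[112.7 297.4] [69.1 79.9] [630.8 116.1] z 85.8 r 93.4 ang -32.5
[324.4 231.3] [80.5 81.3] [518.5 252.4] z 85.6 r 92.4 ang 111.3
[ 89.5 152.3] [76.3 88.8] [524.7  77.8] z 41.8 r 92.6 ang -107.2
[228.8  97.5] [85.8 92.7] [455.3 159.6] z 56.4 r 96.9 ang -176.0
tcp [518.1 253.  204.5] yaw_y 111.5 tilt 0.17 open 85.2 F [-0.45  0.54 -0.19] t 7.62
 tool shift cm [ -5.55 -16.85   2.43]
 turn rad -0.637
[272.1 286.2] 14.3 [457.2 158.2] 58.5
[222.3 264.8] 8.4 [503.9 260.9] 86.5
[311.5 251.3] 14.1 [528.2  74.9] 49.0
[291.5 201. ] 14.5 [635.6 114.6] 86.1
```

Call:
carry_out([
  [0,0,0],
  [0,0,0],
  [0,0,0],
  [0,0,0],
  [0,0,0],
  [0,0,0],
  [1.3,-4.0,0],
  [1.4,-4.1,0],
  [1.4,-4.1,0],
  [1.2,-3.5,0],
], jaw=[100,100,100,100,100,100,100,100,100,100], turn=[-0.105,-0.106,-0.106,-0.106,-0.106,-0.106,0,0,0,0])

```text
time: 8.5
tcp_pos: [621.8, 126.0, 204.2]
orientation: [-0.484, 0.875, 0.0, -0.001]
ft_force: [0.6, 0.4, 0.0]
opening: 85.2
```

Call:
carry_out([
  [0.2,-1,0],
  [0,0,1],
  [0,0,1.5],
  [0,0,0],
  [0,0,0],
  [0,0,0],
  [0,0,0],
  [0,0,0],
  [0,0,0],
  [0,0,0],
], jaw=[100,100,100,100,100,100,100,100,100,100], turn=[0,0,0,0,0,0,0,0,0,0])

```text
time: 9.33
tcp_pos: [629.2, 121.1, 182.0]
orientation: [-0.484, 0.875, -0.0, 0.0]
ft_force: [-0.1, -0.3, -0.3]
opening: 85.4
```

Run:
```python
from h import *
d=wtins()
to(631.0,116.3,56,147.7)
```

```text
[399.  349.2] [63.2 71.5] [627.5 222.3] z 42.2 r 94.0 ang 36.6
[542.9 307.5] [75.  86.2] [521.3 248.5] z 86.2 r 87.7 ang 110.5
[312.5 235.6] [87.8 89.1] [634.  112.6] z 85.8 r 98.0 ang -33.2
[578.5 151.1] [83.3 97.3] [459.2 155.2] z 41.1 r 93.4 ang -173.2
[425.7  94. ] [ 93.9 102.3] [528.1  73.5] z 57.2 r 95.8 ang -104.5
tcp [629.2 121.  181.9] yaw_y 147.9 tilt 0.05 open 85.7 F [ 0.08 -0.27  0.15] t 9.38
 tool shift cm [ 0.31 -0.39 12.59]
 turn rad 0.003
```

Call:
carry_out([
  [0.35,-0.65,0],
  [0,0,1.5],
  [0,0,2.5],
  [0,0,2.5],
  [0,0,2.0],
  [0,0,1.5],
  [0,0,1.0],
  [0,0,0.7],
  [0,0,0],
  [0,0,0],
], jaw=[100,100,100,100,100,100,100,100,100,100], turn=[0,0,0,0,0,0,0,0,0,0])

```text
time: 10.22
tcp_pos: [633.1, 114.2, 64.8]
orientation: [-0.484, 0.875, -0.0, 0.0]
ft_force: [0.4, -0.6, 0.5]
opening: 85.4
```

Run:
```python
from h import *
to(633,114.5,56,147.7)
d=snapshot("wrist");cv2.imwrite("pics/w4.png",cv2.convertScaleAbs(d["color"],alpha=1.3))
```

```text
tcp [633.1 114.2  64.8] yaw_y 147.9 tilt 0.03 open 85.4 F [ 0.36 -0.65  0.52] t 10.22
 tool shift cm [-0.02  0.03  0.88]
 turn rad 0.003
```

View pics/w4.png

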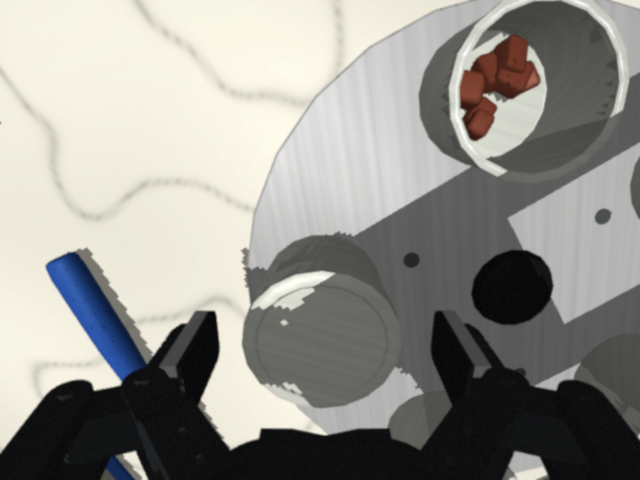

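The tin is centred between the pads (x≈322 against 325), and the brush is clear. I'll lower and close.

Call:
carry_out([
  [0,0,0.3],
  [0,0,0.3],
  [0,0,0.2],
  [0,0,0],
  [0,0,0],
  [0,0,0],
  [0,0,0],
  [0,0,0],
  [0,0,0],
  [0,0,0],
], jaw=[100,100,95,90,85,80,76,72,60,50], turn=[0,0,0,0,0,0,0,0,0,0])

```text
time: 11.1
tcp_pos: [633.4, 114.4, 57.2]
orientation: [-0.484, 0.875, -0.0, 0.001]
ft_force: [0.5, -1.1, 3.7]
opening: 59.3
```

Call:
carry_out([
  [0,0,0],
  [0,0,0],
  [0,0,-0.3],
  [0,0,-0.5],
  [0,0,-0.6],
  [0,0,-0.6],
  [0,0,0],
  [0,0,0],
  [0,0,0],
  [0,0,0],
], jaw=[40,40,40,40,40,40,40,40,40,40], turn=[0,0,0,0,0,0,0,0,0,0])

```text
time: 11.93
tcp_pos: [632.4, 114.4, 76.0]
orientation: [-0.484, 0.875, 0.0, -0.0]
ft_force: [-0.6, 0.9, -1.5]
opening: 59.3
```

Run:
```python
from h import *
to(633,114.5,57)
f=[]
for i in range(8):
    snapshot("top");f.append(monitor.get_state()["ft_force"][2])
print(np.round(f,2),np.mean(f))
```

```text
tcp [632.4 114.4  76. ] yaw_y 147.9 tilt 0.04 open 59.3 F [-0.65  0.87 -1.46] t 11.93
 tool shift cm [-0.04 -0.05  1.9 ]
[-1.4  -0.78 -1.5  -0.7  -0.46 -1.31 -0.81 -1.16] -1.0147752601578033
```

This one reads about 1.0 N against 3.6 N for the first, so it is the lighter. I'll put it back.

Call:
carry_out([
  [0,0,0.4],
  [0,0,0.5],
  [0,0,0.4],
  [0,0,0.3],
  [0,0,0.2],
  [0,0,0.1],
  [0,0,0.05],
  [0,0,0.05],
  [0,0,0],
  [0,0,0],
], jaw=[40,40,40,40,40,40,40,40,40,40], turn=[0,0,0,0,0,0,0,0,0,0])

```text
time: 13.17
tcp_pos: [632.9, 114.9, 57.2]
orientation: [-0.484, 0.875, 0.0, 0.0]
ft_force: [-3.6, 1.5, 5.3]
opening: 59.2
```

Call:
carry_out([
  [0,0,0],
  [0,0,0],
  [0,0,0],
  [0,0,0],
  [0,0,0],
  [0,0,0],
  [0,0,0],
  [0,0,0],
  [0,0,0],
  [0,0,0],
], jaw=[40,40,66,70,72,75,80,87,94,100], turn=[0,0,0,0,0,0,0,0,0,0])

```text
time: 14.0
tcp_pos: [632.7, 114.3, 56.2]
orientation: [-0.484, 0.875, 0.0, -0.0]
ft_force: [0.1, -0.5, 0.7]
opening: 85.3
```

Call:
carry_out([
  [0,0,0],
  [0,0,0],
  [0,0,-0.5],
  [0,0,-1],
  [0,0,-2],
  [0,0,-2.5],
  [0,0,-3],
  [0,0,-2.5],
  [0,0,-1],
  [0,0,0],
], jaw=[100,100,100,100,100,100,100,100,100,100], turn=[0,0,0,0,0,0,0,0,0,0])

```text
time: 14.83
tcp_pos: [635.1, 114.6, 186.1]
orientation: [-0.484, 0.875, -0.002, 0.003]
ft_force: [0.4, 0.5, 0.5]
opening: 85.5
```

Run:
```python
from h import *
for i in range(4): snapshot("top")
d=wtins()
for t in tins(snapshot("top"),(552,166)): print(*t)
to(518.5,253.5,180,111.5)
```

```text
[406.9 357.2] [62.5 71.8] [627.  222.7] z 43.6 r 93.8 ang 37.0
[550.9 314. ] [74.8 86.6] [520.5 247.9] z 85.8 r 87.5 ang 111.1
[322.1 244.3] [88.  89.6] [632.8 113.5] z 85.9 r 96.5 ang -33.1
[585.7 157.8] [82.9 97.5] [459.4 154. ] z 41.8 r 93.4 ang -172.4
[432.5 103. ] [ 94.1 102.3] [529.2  73.2] z 56.7 r 95.9 ang -103.8
[226.2 257. ] 14.8 [519.9 252.6] 86.8
[295.7 206.6] 13.5 [623.5 106. ] 86.1
tcp [631.4 114.3 178.9] yaw_y 147.9 tilt 0.22 open 85.7 F [ 0.34 -0.28  0.39] t 15.13
 tool shift cm [-5.78 16.96 -0.07]
 turn rad 0.635
```

Call:
carry_out([
  [-1.0,3.0,0],
  [-1.4,4.1,0],
  [-1.4,4.1,0],
  [-1.2,3.5,0],
  [-0.75,2.25,0],
  [0,0,0],
  [0,0,0],
  [0,0,0],
  [0,0,0],
  [0,0,0],
], jaw=[100,100,100,100,100,100,100,100,100,100], turn=[0,0,0,0,0.1,0.107,0.107,0.107,0.107,0.107])

```text
time: 15.97
tcp_pos: [521.0, 250.6, 179.9]
orientation: [-0.184, 0.983, -0.0, -0.001]
ft_force: [0.4, 0.5, 0.5]
opening: 85.2
```

Call:
carry_out([
  [0,0,0],
  [0,0,0],
  [0,0,1],
  [0,0,2],
  [0,0,2],
  [0,0,1],
  [0,0,0],
  [0,0,0],
  [0,0,0],
  [0,0,0],
], jaw=[100,100,100,100,100,100,100,100,100,100], turn=[0,0,0,0,0,0,0,0,0,0])

```text
time: 16.8
tcp_pos: [522.8, 251.0, 122.8]
orientation: [-0.187, 0.982, 0.0, 0.001]
ft_force: [-0.3, -0.4, -0.4]
opening: 85.4
```

Run:
```python
from h import *
to(518.8,253.3,56,111.5)
d=wtins()
```

```text
tcp [522.8 251.  122.8] yaw_y 111.5 tilt 0.14 open 85.4 F [-0.28 -0.4  -0.37] t 16.8
 tool shift cm [0.3  0.36 6.68]
 turn rad 0.0
[236.5 402.5] [71.  77.9] [618.5 231.3] z 48.5 r 93.0 ang 44.3
[ 47.9 350.2] [ 84.6 103.9] [625.8 117.2] z 85.9 r 88.6 ang -33.6
[331.1 268.9] [111.2 115. ] [516.8 251.7] z 85.9 r 92.4 ang 112.4
[  4.7 164.1] [ 94.7 113.8] [524.4  81.1] z 48.1 r 89.5 ang -108.0
[189.8  79.9] [124.5 138.2] [454.9 158.8] z 39.4 r 97.3 ang -175.6
```

Call:
carry_out([
  [0.3,0.3,0],
  [0,0,1],
  [0,0,1.5],
  [0,0,1.5],
  [0,0,1.2],
  [0,0,0.8],
  [0,0,0.4],
  [0,0,0.2],
  [0,0,0],
  [0,0,0],
], jaw=[100,100,100,100,100,100,100,100,100,100], turn=[0,0,0,0,0,0,0,0,0,0])

```text
time: 17.68
tcp_pos: [518.5, 252.5, 55.9]
orientation: [-0.187, 0.982, 0.0, 0.0]
ft_force: [0.0, 0.4, 1.2]
opening: 85.2
```

Call:
carry_out([
  [0,0,0],
  [0,0,0],
  [0,0,0],
  [0,0,0],
  [0,0,0],
  [0,0,0],
  [0,0,0],
  [0,0,0],
  [0,0,0],
  [0,0,0],
], jaw=[100,100,95,90,85,80,76,72,60,50], turn=[0,0,0,0,0,0,0,0,0,0])

```text
time: 18.52
tcp_pos: [518.4, 252.7, 55.9]
orientation: [-0.186, 0.982, 0.0, 0.001]
ft_force: [-0.6, 0.8, 3.5]
opening: 59.5
```

Call:
carry_out([
  [0,0,0],
  [0,0,0],
  [0,0,-0.3],
  [0,0,-0.5],
  [0,0,-0.6],
  [0,0,-0.6],
  [0,0,0],
  [0,0,0],
  [0,0,0],
  [0,0,0],
], jaw=[40,40,40,40,40,40,40,40,40,40], turn=[0,0,0,0,0,0,0,0,0,0])

```text
time: 19.35
tcp_pos: [517.6, 252.2, 75.0]
orientation: [-0.186, 0.982, -0.0, -0.0]
ft_force: [-0.2, 0.6, -2.7]
opening: 59.3
```

Run:
```python
from h import *
f=[]
for i in range(5):
    snapshot("top");f.append(monitor.get_state()["ft_force"][2])
print(np.round(f,2),np.mean(f))
to(630,-232,70+50+21)
```

```text
[-3.97 -2.72 -4.01 -4.71 -3.57] -3.7941123500603977
tcp [517.7 252.3  75.1] yaw_y 111.5 tilt 0.02 open 59.2 F [-0.31 -0.28 -3.57] t 19.6
 tool shift cm [  7.3  -49.17  -6.58]
```

Call:
carry_out([
  [0,0,-0.8],
  [0,0,-1.6],
  [0,0,-2],
  [0,0,-2],
  [0,0,-2],
  [0,0,-1.6],
  [0,0,-1],
  [0,0,-0.5],
  [0,0,0],
  [0,0,0],
], jaw=[40,40,40,40,40,40,40,40,40,40], turn=[0,0,0,0,0,0,0,0,0,0])

```text
time: 20.43
tcp_pos: [517.5, 252.2, 189.8]
orientation: [-0.187, 0.982, -0.0, -0.0]
ft_force: [-0.3, -0.0, -4.1]
opening: 59.3
```

Call:
carry_out([
  [0.1,-0.8,0],
  [0.2,-1.5,0],
  [0.3,-2.2,0],
  [0.4,-2.8,0],
  [0.5,-3,0],
  [0.5,-3,0],
  [0.5,-3,0],
  [0.5,-3,0],
  [0.5,-3,0],
  [0.5,-3,0],
], jaw=[40,40,40,40,40,40,40,40,40,40], turn=[0,0,0,0,0,0,0,0,0,0])

```text
time: 21.27
tcp_pos: [572.6, 0.3, 188.9]
orientation: [-0.186, 0.982, 0.0, -0.001]
ft_force: [0.8, 0.1, -2.9]
opening: 59.3
```

Call:
carry_out([
  [0.5,-3,0],
  [0.5,-3,0],
  [0.5,-3,0],
  [0.5,-3,0],
  [0.4,-3,0],
  [0.3,-2.5,0],
  [0.3,-2,0],
  [0.2,-1.5,0],
  [0.2,-0.8,0],
  [0,0,0],
], jaw=[40,40,40,40,40,40,40,40,40,40], turn=[0,0,0,0,0,0,0,0,0,0])

```text
time: 22.1
tcp_pos: [621.1, -214.6, 189.2]
orientation: [-0.186, 0.983, 0.0, -0.001]
ft_force: [-0.5, 0.7, -3.9]
opening: 59.0
```

Run:
```python
from h import *
to(630,-232,141)
```

```text
tcp [ 621.1 -214.6  189.2] yaw_y 111.4 tilt 0.09 open 59.0 F [-0.52  0.67 -3.9 ] t 22.1
 tool shift cm [-0.21 -1.95  4.82]
```

Call:
carry_out([
  [-0.1,-0.6,0.3],
  [-0.1,-0.8,0.6],
  [0,-0.5,0.8],
  [0,0,1.0],
  [0,0,0.9],
  [0,0,0.7],
  [0,0,0.4],
  [0,0,0.1],
  [0,0,0],
  [0,0,0],
], jaw=[40,40,40,40,40,40,40,40,40,40], turn=[0,0,0,0,0,0,0,0,0,0])

```text
time: 22.93
tcp_pos: [630.8, -230.0, 142.8]
orientation: [-0.187, 0.982, -0.0, 0.0]
ft_force: [0.4, -0.2, -3.2]
opening: 59.5
```

Call:
carry_out([
  [0,0,0],
  [0,0,0],
  [0,0,0],
  [0,0,0],
  [0,0,0],
  [0,0,0],
  [0,0,0],
  [0,0,0],
  [0,0,0],
  [0,0,0],
], jaw=[40,40,40,40,40,40,40,40,40,40], turn=[0,0,0,0,0,0,0,0,0,0])

```text
time: 23.77
tcp_pos: [630.5, -230.0, 142.3]
orientation: [-0.186, 0.982, -0.0, -0.0]
ft_force: [0.4, 0.0, -3.2]
opening: 59.2
```

Run:
```python
from h import *
to(630,-232,141)
d=snapshot("scene")
a=cv2.resize(d["color"][160:400,100:420],None,fx=2.5,fy=2.5,interpolation=cv2.INTER_CUBIC)
cv2.imwrite("pics/s2.png",cv2.convertScaleAbs(a,alpha=1.3))
for t in tins(snapshot("top"),(552,166)): print(*t)
K=np.array([[d["fx"],0,d["cx"]],[0,d["fy"],d["cy"]],[0,0,1.]])
rv=cv2.Rodrigues(np.array(d["R"]))[0]
q=cv2.projectPoints(np.array([[630,-232,70.],[630,-232,121],[630,-232,171]]),rv,np.array(d["t"],float),K,np.array(d["distortion"],float))[0].reshape(-1,2)
print("crop px",((q-[100,160])*2.5).round())
# glass centre from start scene picture, corners by mask
g=cv2.cvtColor(cv2.imread("pics/scene0.png"),cv2.COLOR_BGR2GRAY);m=np.zeros_like(g);m[272:310,172:216]=g[272:310,172:216]>80
for k in blobs(m,300): r=cv2.minAreaRect(k);print("glass scene",r,ray(d,[r[0]],70))
```

```text
tcp [ 630.5 -230.   142.3] yaw_y 111.5 tilt 0.0 open 59.2 F [ 0.42  0.01 -3.17] t 23.77
 tool shift cm [ 0.12 -0.17  0.13]
[272.6 286.1] 14.3 [457.4 157.2] 53.9
[311.7 250.7] 14.1 [529.5  74.6] 49.0
[237.4 205.7] 14.2 [627.8 228.4] 39.3
[291.  201.6] 14.6 [634.3 115.8] 86.0
crop px [[229. 322.]
 [220. 292.]
 [210. 261.]]
glass scene ((191.5, 288.5), (27.0, 33.0), 90.0) [[ 629.12623845 -232.68526402]]
```

View pics/s2.png

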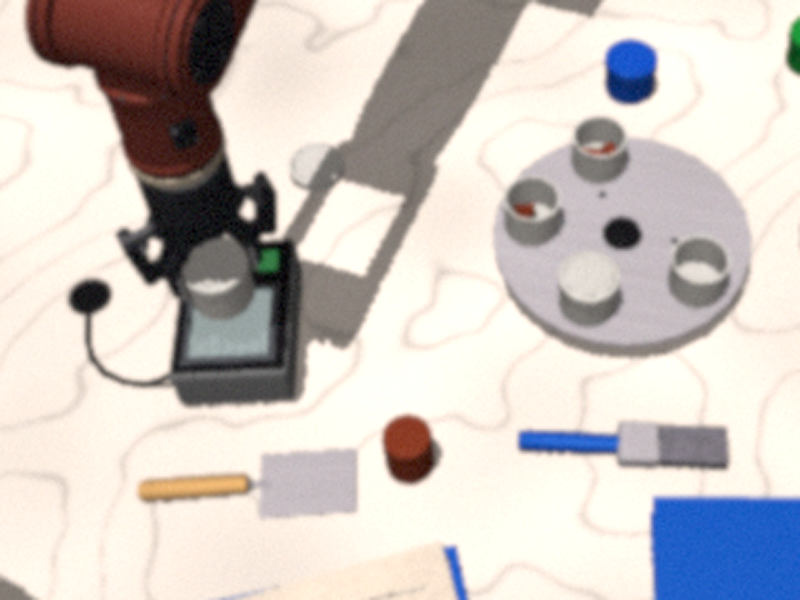

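The scene view shows the tin held level over the glass, with its lid near (215,262) and its base near (222,297), close to the projected (210,261) and (220,292). The lighter tin stands on the plate at (590,285), the open tins are upright, and the bench items are in place. Handing in.

```bash
python3 -c "
from cell import hand_in
print(hand_in())"
```

```text
the job is handed in; nothing more can be done
None
```

I handed the job in at about 24 s of robot time, with the heavier tin held over the reader glass and the lighter one back on the carousel. The hand-in reports no verdict.

- **Weighing:** the first lidded tin read about 3.7 N when lifted and the second about 1.0 N, so the first is the heavier. I set the first back down, lifted the second and put it back, then lifted the first again (3.8 N) and carried it to the reader.
- **Last checks on the held tin:** the gripper tip was at (630.5, −230.0, 142.3) mm with no measurable tilt. The glass centre measured (630, −232) mm from the top camera and (629, −233) mm from the scene camera. From the grip height I work out that the tin's underside is about 52 mm above the glass.
- **Last checks on the rest:** the lighter tin and the three open tins stand upright in their places on the plate. In the last scene picture the spare lid, core, brush and spatula look unmoved; the sieve was outside that crop, so I did not check it at the end.
- **Disagreement:** wrist-camera positions differed from the top camera by up to about 4 mm, and more for tins at the edge of the wrist view. I used a compromise between the two, and both grasps held.

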